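# Pile the seed trays and lid them

## Task

Put the clean seed trays away as one neat pile: set the loose tray squarely, right way up, on the tray that stands on the black rubber mat, then lay the flat lid on top to close the pile, all edges lined up. Set things down gently, do not drop them; leave the bottom tray where it stands on its mat, and do not disturb the beaker, the jar and the spatula.

Things in the scene. Friction and masses are not known exactly. Their poses are not given: they have to be found in the camera images.
- bottom_tray_mid (a point): The bottom tray of the pile: shallow open rectangular tray, aluminium, 84 mm long (x), 56 mm wide (y), 22 mm high, walls 3 mm thick, dark floor inside, flat underside, about 80 g. It stands free on the black rubber mat (125 by 95 mm, 5 mm thick, fixed to the bench). The point is the tray's centre, half-way up (11 mm above its underside, 11 mm below its rim); axes x along the length, y across the width, z up.
- loose_tray_mid (a point): The loose tray, the same in every way as the bottom tray (aluminium, 84 mm long (x), 56 mm wide (y), 22 mm high, walls 3 mm thick, dark floor inside, flat underside, about 80 g), but standing by itself on the bench. The point is its centre, half-way up (11 mm above its underside); x along the length, y across the width, z up. Either end may face either way in the pile.
- lid_mid (a point): The lid: flat grey plastic slab of the same outline as the trays, 84 mm long (x), 56 mm wide (y), 12 mm thick, plain and flat on both faces, about 80 g, lying on the bench. It lies on the tray's rim, it does not fit inside or over it. The point is its centre, half-way up (6 mm above its underside); x along the length, y across the width, z up.
- beaker: Bystander: glass beaker, 68 mm across, 75 mm high, beyond the work; origin at the centre of its underside, z up.
- jar: Bystander: amber glass jar with white cap, 64 mm across, 75 mm high, beyond the work; origin at the centre of its underside, z up.
- spatula: Bystander: spatula 180 mm long lying flat on the bench to the robot's right; origin on its underside near the middle, x along it.
Mind the look-alikes: they are no part of the job. What is shaped like the part that bears loose_tray_mid but red is not meant.

How it is judged:
At the end, for the whole second after the job is handed in: The loose tray rests on the bottom tray and the lid on the loose tray: centres of any two within 8 mm horizontally, long edges parallel within 0.12 rad, each height above the next right within 3 mm, right way up, level within 0.06 rad, all at rest (horizontal distance between each of loose_tray_mid, lid_mid and bottom_tray_mid below 0.008 m and angle between the x axis of each of loose_tray_mid, lid_mid and the x axis of bottom_tray_mid, either way round below 0.12 rad and z of loose_tray_mid in the frame of bottom_tray_mid between 0.019 and 0.025 m and horizontal distance between lid_mid and loose_tray_mid below 0.008 m and angle between the x axis of lid_mid and the x axis of loose_tray_mid, either way round below 0.12 rad and z of lid_mid in the frame of loose_tray_mid between 0.014 and 0.02 m and angle between each of bottom_tray_mid, loose_tray_mid, lid_mid's own z axis and vertical below 0.06 rad and linear speed of each of bottom_tray, loose_tray, lid below 0.02 m/s); the robot touches nothing.
It fails at once if the loose tray is dropped: it falls freely from more than about 13 mm (linear speed of loose_tray above 0.5 m/s and contact force between each of the arm, the fingers and loose_tray below 0.01 N).
It fails at once if the lid is dropped: it falls freely from more than about 13 mm (linear speed of lid above 0.5 m/s and contact force between each of the arm, the fingers and lid below 0.01 N).
It fails at once if the bottom tray is moved from its place by more than 25 mm (distance of bottom_tray_mid from where it was at the start of the episode above 0.025 m).
It fails at once if a bystander (beaker, jar or spatula) is moved by more than 30 mm (distance of any of beaker, jar, spatula from where it was at the start of the episode above 0.03 m).
It fails at once if the beaker or the jar is tipped by more than 0.5 rad (angle between any of beaker, jar's own z axis and vertical above 0.5 rad).
It also fails if it takes over 61 s, if anything falls off the work surface, if the arm or the gripper's body presses on something with over 40 N, if the wrist force passes 120 N, or if a joint passes its speed limit or range.

## Robot

A 6-joint arm with a two-finger parallel gripper is mounted at the origin on the work surface. World frame = base frame: x ahead of the robot, y to its left, z up, the work surface at z = 0. Lengths are in m, angles in rad, forces in N, time in s.
With the tool pointing down it reaches from about 0.35 to 0.85 m from the base axis. Payload 8.1 kg.
Tool frame: the origin (TCP) lies on the centre line of the jaws, within the pads' length; the fingertips stand 11 mm ahead of it and the grasp point (between the pads) lies 8 mm behind it (r.tip_reach is the distance from the TCP to the fingertips, in m); z points along the fingers, y is the line along which they close (so a half turn about z gives the same grasp; the last joint's range is limited). The gripper opens to 93 mm and grips with 3 to 60 N. Pads are 15 mm wide; open, the fingers measure 128 mm over their backs; the gripper's body (75 mm by 188 mm) begins 65 mm behind the grasp point.
Start: joints at [1.179, 0.13, 1.488, -0, 1.523, -0.085], TCP at [0.181, 0.572, 0.23] pointing down, gripper open.
Joint ranges: [-2.96, 2.96], [-0.89, 2.26], [0.02, 2.5], [-1.34, 4.48], [0, 2.73], [-2.66, 2.66]. Speed limits (rad/s): [2.39, 2.39, 2.79, 3.14, 3.14, 3.14].

## Interface

Orientations are given as a rotation vector (axis times angle).
In Python, from cell import read_state, grab_frame, r, models gives the robot as it stands.
- The arm moves only by the tool play_rows, never from a script. Its argument "series" is a list of rows, each a list of 7 numbers: the shift along the tool's x, y, z in cm, then the turn, a rotation vector about the tool's x, y, z in rad, then the closure, from 0 (fully open) to 1 (shut). In form: [[x, y, z, ax, ay, az, hand], ...]. A call has 1 to 10 rows; each row shifts and turns the commanded pose from where the row before left it, along the tool's axes as they then stand; what a row does not reach is not made up. A row lasts 1/10 s, in which the tool goes at most 50 mm and 8.59 degrees, less where a joint would pass 70% of its speed; a pose out of reach is approached as far as the arm can. A call is refused whole if a number of a shift passes 5 or a number of a turn 0.15, either way. A call with a gripper value outside its range is refused whole. The fingers move at their own pace and stop on an object; the grip force is fixed at half the most. Time passes only in rows, so rows that do not move let the fingers close. It gives the time, the measured TCP pose, the force, the opening and the grip force at its end, in the units of the state.
- read_state(): the state, without advancing time (a new reading comes with each control period).
- grab_frame(name): name is "side" or "top" or "wrist"; returns a dict with "image" (400x640x3 uint8, red, green, blue), "mtx" (3x3 intrinsics, pixels), "rvec" (rotation vector, rad) and "tvec" (3), from world to camera coordinates, as OpenCV has them. Camera axes: x right, y down, z forward; pixel columns grow to the right and rows downward; lengths in m; the calibration is good to about 2 mm. A picture is of the moment at which its call begins. There is no depth.
- r.close_job(): hands the job in; it is judged then, once.
Trained networks look in a picture, given as the dict that the camera call returned (one of the last four; its "shot" number tells which), for a name from the list of things; names that differ only in an ending like _2 or _b are one class to them, and where a whole thing is asked for, a point or a joint stands for the part that bears it (a point fixed in the world has none). Each returns a list of dicts, best first, with "confidence" (0 to 1); they miss things now and then, are a little off and sometimes report something else, mostly with a low value. They report only what shows in the picture. A call takes as long as a camera call. They do not tell look-alikes from the thing itself.
- models.spot_in(picture, target): "position" ([column, row] in pixels, amid what is visible of it).
The state is a dict: "t": time; "joints": joint angles; "qd": joint speeds; "effort": joint torques, N m; "tool_pos": TCP position; "orientation": TCP orientation; "force": force on the tool from outside, world axes, zero at the start; "moment": the same for the moment, N m; "grip_width": opening from 0.0 (shut) to 1.0 (fully open); "finger_force": force on a finger pad.
Only numpy, scipy, OpenCV 4.12 (cv2) and the standard library are available. Lean on these libraries where they do the work, as an engineer would, in place of code of your own. Each camera call takes 0.05 s, during which the arm holds its last target. There are 200 camera calls.

## Working session

There is one attempt and no reset: what is moved stays moved. The work goes in short steps, Python scripts to look and compute and a tool call to move; the robot and the scene stay as the last step left them, time stands still between calls to the robot, and variables do not carry over. Pictures are saved under pics/ and viewed, at most 10 in all, crops included, and the job is handed in when it is done.

Besides the shell and the picture viewer there is one more tool, called after "Call:" by a JSON object that holds its "op" and its "data", one argument or row to a line. play_rows: Moves the arm, as the interface text tells. Its arguments: {"type":"object","properties":{"series":{"type":"array"}},"required":["series"]}

```bash
mkdir -p pics; cat > h.py <<'E'
import numpy as np, cv2
from cell import read_state, grab_frame, r, models
def ray(f,uv,z):
    R=cv2.Rodrigues(np.array(f["rvec"],float))[0];t=np.array(f["tvec"],float).ravel()
    K=np.array(f["mtx"],float);c=-R.T@t
    d=R.T@np.linalg.inv(K)@np.array([uv[0],uv[1],1.])
    return c+d*(z-c[2])/d[2]
def save(f,n,box=None,s=1):
    im=f["image"][:,:,::-1]
    if box: im=im[box[1]:box[3],box[0]:box[2]]
    cv2.imwrite("pics/"+n,cv2.resize(im,None,fx=s,fy=s,interpolation=cv2.INTER_CUBIC))
E
python3 - <<'E'
from h import *
for n in ("top","side"):
    f=grab_frame(n); save(f,n+"0.png")
    print(n,np.round(ray(f,(320,200),0),3))
    for k,z in (("bottom_tray_mid",.016),("loose_tray_mid",.011),("lid_mid",.006),("beaker",.04),("jar",.04),("spatula",0)):
        for d in models.spot_in(f,k)[:4]: print(k,np.round(d["position"],1),round(d["confidence"],2),np.round(ray(f,d["position"],z),3))
s=read_state();print({k:np.round(v,3) for k,v in s.items()})
E
```

```text
top [ 0.561 -0.068  0.   ]
bottom_tray_mid [400.3 190.8] 0.74 [ 0.586 -0.268  0.016]
loose_tray_mid [196.  269.8] 0.97 [0.38  0.234 0.011]
loose_tray_mid [206.6 217.9] 0.9 [0.509 0.215 0.011]
beaker [249.8 126.9] 0.69 [0.737 0.112 0.04 ]
jar [357.8 117.6] 0.69 [ 0.766 -0.159  0.04 ]
spatula [475.1 202.1] 0.57 [ 0.564 -0.459  0.   ]
side [ 0.619 -0.031  0.   ]
bottom_tray_mid [320.1 271.1] 0.96 [ 0.567 -0.28   0.016]
bottom_tray_mid [333.5 339.2] 0.58 [ 0.56  -0.463  0.016]
loose_tray_mid [272.  147.5] 0.74 [0.513 0.212 0.011]
loose_tray_mid [231.2 148.9] 0.67 [0.386 0.233 0.011]
lid_mid [267.6 189.9] 0.78 [0.476 0.035 0.006]
beaker [344. 152.] 0.77 [0.723 0.111 0.04 ]
jar [385.6 220. ] 0.69 [ 0.767 -0.174  0.04 ]
spatula [333.5 338.3] 0.97 [ 0.562 -0.454  0.   ]
{'t': np.float64(0.7), 'joints': array([ 1.179,  0.13 ,  1.488, -0.   ,  1.523, -0.085]), 'qd': array([-0.002,  0.   , -0.   , -0.002, -0.001, -0.001]), 'effort': array([-0.0000e+00, -5.5957e+01, -4.9196e+01,  7.7000e-02,  2.2000e-02,
       -0.0000e+00]), 'tool_pos': array([0.181, 0.572, 0.23 ]), 'orientation': array([0.48 , 3.105, 0.   ]), 'force': array([-0.277,  0.318,  0.736]), 'moment': array([-0.002,  0.001, -0.011]), 'finger_force': np.float64(0.0), 'grip_width': np.float64(1.001)}
```

View pics/top0.png

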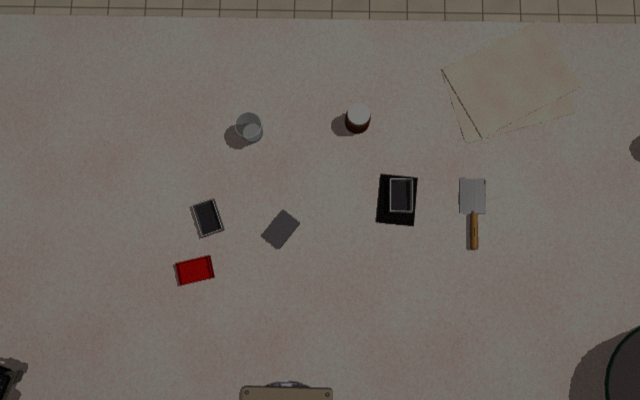

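View pics/side0.png

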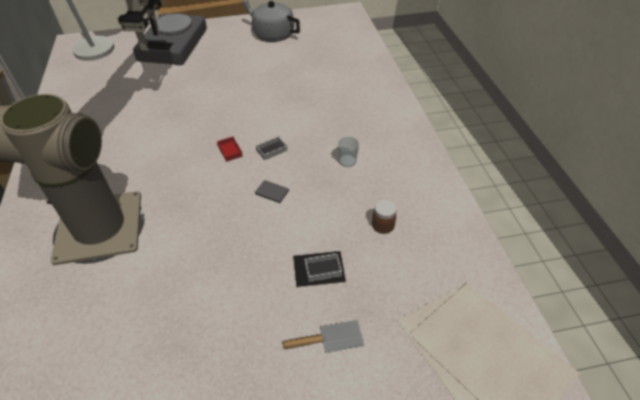

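Candidates for the loose tray are the bare metal one at top (207,218) and the red one at (195,270). The metal one fits because the red one is excluded by colour. I'll confirm this in a crop and measure the angles.

```bash
python3 - <<'E'
from h import *
f=grab_frame("top"); save(f,"crop1.png",(160,160,440,300),2.8)
g=cv2.cvtColor(f["image"],cv2.COLOR_RGB2GRAY)
hsv=cv2.cvtColor(f["image"],cv2.COLOR_RGB2HSV)
bg=cv2.medianBlur(g,61)
def meas(u,v,z,mask,n):
    m=np.zeros_like(g);m[v-28:v+28,u-28:u+28]=mask[v-28:v+28,u-28:u+28]
    cs=max(cv2.findContours(m,0,2)[0],key=cv2.contourArea)
    P=np.array([ray(f,p[0],z)[:2] for p in cs],np.float32)
    (c,s,a)=cv2.minAreaRect(P)
    if s[0]<s[1]: a+=90
    print(n,np.round(c,4),np.round(s,3),"long axis deg",round((a+90)%180-90,1))
sig=((np.abs(g.astype(int)-bg)>15)*255).astype(np.uint8)
meas(207,218,.02,sig,"loose"); meas(280,229,.012,sig,"lid")
m=((g>70)*255).astype(np.uint8)
print(np.array2string(g[172:230:2,372:424:2],max_line_width=250))
E
```

```text
loose [0.5085 0.2134] [0.091 0.067] long axis deg 21.1
lid [0.4843 0.0302] [0.062 0.091] long axis deg -37.3
[[114 111 114 110 110 113 111 118 114 112 116 107 114 112 112 111 115 113 114 108 112 111 111 113 114 113]
 [108 111 112 116  62  38  48  65  70  74  95  91 113 112 109 116 118 113 114 115 112 111 112 111 110 112]
 [111 114 115 118  41   6   5   5   6   4  10   9  15  22  31  45  52  69  73  84  97 111 111 114 112 111]
 [111 113 115 112  14   6   5  11  10  70  83  81  81  83  82  83  81  58  54  56  37  16  24 106 110 109]
 [112 116 118 114  14   8   9   5   6  99  29  26  27  27  37  35  40  24  28  31  68   1  14 106 110 110]
 [114 116 113 116  16  13   3   2   6  96  22  22  29  27  30  25  26  14  10  35  77   9  17 114 111 111]
 [113 114 111 113  11   6   6   3   4  95  26  27  26  29  25  26  27  15  13  36  79   9  17 112 113 112]
 [114 113 115 114  11   9   6   1   1  96  26  24  27  24  25  26  25  13  10  37  80  10  30 113 112 112]
 [110 111 114  72   9   8   6   5   7  95  25  24  26  29  28  25  26  15  12  36  80  10  37 111 112 116]
 [112 113 115  59   8  11  1
[... 1412 characters left out ...]
   4   9  10  10   8   7  10   9   7  48 117 111 115 116]
 [115 114  28   3   1   6   6   4  10   6  11   6   6   3   4  10   0  11  11  12   2  70 118 117 116 113]
 [114 115  18   6   4   4  11   6   4   4   6   8   5   2  11   9   6   8   8   2   9  80 115 116 117 115]
 [116 115  70  59  25  27  17   8   8   7   3   8   6   2   4   3  10   9  10  10   5  98 116 110 116 112]
 [114 114 113 114 116 118 112  95  92  88  93  91  43  30  25  21  12  15   8   6   0 108 118 110 111 110]
 [115 117 115 115 113 114 114 115 115 115 120 115 113 116 118 115 104 103  91  92  88 114 119 116 112 114]
 [112 116 110 115 114 117 115 112 114 111 116 114 118 114 116 118 118 114 115 117 114 113 116 115 112 118]]
```

View pics/crop1.png

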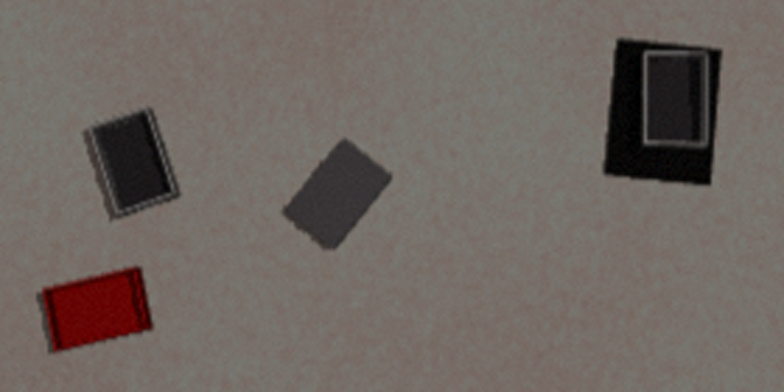

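The crop confirms it: the bare metal tray at (207,218) is the loose one, the red tray is the look-alike, the lid is at (280,229), and the bottom tray on the mat is at (401,195). Now I'll move to hover over the loose tray.

Call:
{"op": "play_rows", "data": {
  "series": [
    [-4.2, -2.4, 0.6, 0, 0, 0, 0],
    [-4.2, -2.4, 0.6, 0, 0, 0, 0],
    [-4.2, -2.4, 0.6, 0, 0, 0, 0],
    [-4.2, -2.4, 0.6, 0, 0, 0, 0],
    [-4.2, -2.4, 0.6, 0, 0, 0, 0],
    [-4.2, -2.4, 0.6, 0, 0, 0, 0],
    [-4.2, -2.4, 0.6, 0, 0, 0, 0],
    [-4.2, -2.4, 0.6, 0, 0, 0, 0],
    [-4.2, -2.4, 0.6, 0, 0, 0, 0],
    [-4.2, -2.4, 0.6, 0, 0, 0, 0]
  ]
}}

```text
t: 1.75
tool_pos: [0.5103, 0.2147, 0.1697]
orientation: [0.48, 3.104, 0.001]
force: [-0.3, 0.4, -0.6]
grip_width: 0.998
finger_force: 0.0
```

Call:
{"op": "play_rows", "data": {
  "series": [
    [0, 0, 0, 0, 0, -0.13, 0],
    [0, 0, 0, 0, 0, -0.13, 0],
    [0, 0, 0, 0, 0, -0.13, 0],
    [0, 0, 0, 0, 0, -0.13, 0],
    [0, 0, 0, 0, 0, -0.13, 0],
    [0, 0, 0, 0, 0, 0, 0]
  ]
}}

```text
t: 2.35
tool_pos: [0.5092, 0.2163, 0.1697]
orientation: [-0.54, 3.095, 0.0]
force: [0.5, -0.1, -0.0]
grip_width: 0.999
finger_force: 0.0
```

```bash
cat >> h.py <<'E'
def to(x,y,z,yaw_long):
    """shift (cm, tool axes) and turn about tool z to a TCP target whose jaw line is square to long axis yaw_long (rad)"""
    s=read_state();R=cv2.Rodrigues(np.array(s["orientation"],float))[0]
    d=R.T@(np.array([x,y,z])-s["tool_pos"])*100
    a=np.arctan2(R[1,0],R[0,0]); dy=(yaw_long-a+np.pi/2)%np.pi-np.pi/2
    print("tcp",np.round(s["tool_pos"],4),"toolx yaw",round(a,3),"zaxis",np.round(R[:,2],3),"grip",round(float(s["grip_width"]),3),"t",round(float(s["t"]),2))
    print("shift cm",np.round(d,2),"turn z",round(-dy,3))
def rect(f,mask,seed,z):
    n,l=cv2.connectedComponents(mask); k=l[int(seed[1]),int(seed[0])]
    m=((l==k)*255).astype(np.uint8)
    c=max(cv2.findContours(m,0,2)[0],key=cv2.contourArea)
    P=np.array([ray(f,p[0],z)[:2] for p in c],np.float32)
    c,s,a=cv2.minAreaRect(P)
    if s[0]<s[1]: a+=90
    return np.array(c),np.array(s),np.radians((a+90)%180-90)
E
python3 - <<'E'
from h import *
to(.5085,.2134,.02,np.radians(20))
f=grab_frame("wrist");save(f,"w1.png")
print(models.spot_in(f,"loose_tray_mid"))
E
```

```text
tcp [0.5092 0.2163 0.1697] toolx yaw -2.796 zaxis [ 0.  0. -1.] grip 0.999 t 2.35
shift cm [ 0.16 -0.25 14.97] turn z -0.004
[{'position': [313.5, 189.5], 'confidence': 0.81}, {'position': [381.7, 78.4], 'confidence': 0.57}]
```

View pics/w1.png

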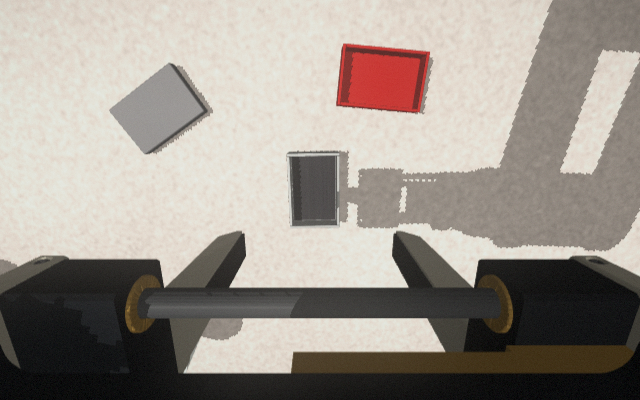

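The wrist view shows the loose tray at (314,190), almost square to the jaws, and the lid at (160,108), with the red tray at (385,78). Next I'll measure both with neutral-colour segmentation.

```bash
cat >> h.py <<'E'
def neutral(f,box,thr=4,g=None):
    im=f["image"].astype(int);m=((im[:,:,0]-im[:,:,2])<thr).astype(np.uint8)*255
    o=np.zeros_like(m);x0,y0,x1,y1=box;o[y0:y1,x0:x1]=m[y0:y1,x0:x1]
    return cv2.morphologyEx(o,cv2.MORPH_OPEN,np.ones((3,3)))
E
python3 - <<'E'
from h import *
f=grab_frame("wrist");im=f["image"]
print(im[190,280:360:3].tolist()); print(im[108,100:230:6].tolist())
for n,box,seed,z in (("loose",(270,135,375,240),(313,190),.022),("lid",(95,50,225,165),(160,108),.012)):
    c,s,a=rect(f,neutral(f,box),seed,z);print(n,np.round(c,4),np.round(s,4),round(a,3))
    if n=="loose": to(*c,.016,a)
for k,z in(("loose_tray_mid",.01),("lid_mid",.012)):
    for d in models.spot_in(f,k):print(k,d["position"],np.round(ray(f,d["position"],z),4))
E
```

```text
[[230, 223, 213], [230, 224, 213], [230, 226, 214], [210, 209, 203], [126, 125, 121], [65, 61, 59], [67, 64, 60], [82, 80, 77], [82, 80, 77], [81, 78, 75], [75, 75, 70], [83, 78, 81], [81, 78, 76], [78, 75, 73], [77, 75, 76], [80, 76, 77], [82, 80, 79], [79, 75, 75], [82, 76, 77], [120, 119, 111], [150, 140, 132], [147, 139, 130], [150, 143, 134], [148, 140, 131], [153, 146, 136], [146, 137, 129], [154, 146, 134]]
[[228, 220, 209], [226, 222, 210], [161, 156, 152], [155, 153, 150], [154, 151, 147], [159, 155, 152], [152, 149, 146], [154, 151, 148], [156, 153, 151], [154, 153, 151], [153, 151, 149], [155, 151, 150], [156, 150, 150], [152, 149, 146], [157, 154, 151], [157, 153, 151], [151, 150, 148], [78, 76, 74], [157, 149, 140], [231, 226, 215], [229, 221, 209], [230, 225, 214]]
loose [0.5578 0.2374] [0.4728 0.8717] -1.232
tcp [0.5091 0.2164 0.1697] toolx yaw -2.802 zaxis [ 0.  0. -1.] grip 1.001 t 2.5
shift cm [-5.29  0.36 15.37] turn z -1.57
lid [0.5618 0.2389] [0.4884 0.9005] -1.232
loose_tray_mid [309.9, 188.4] [0.5095 0.2071 0.01  ]
loose_tray_mid [378.6, 75.8] [0.3751 0.2347 0.01  ]
lid_mid [156.1, 109.2] [0.4825 0.0287 0.012 ]
```

```bash
sed -i 's/im=f\["image"\].astype(int);m/im=cv2.medianBlur(f["image"],3).astype(int);m/; s/thr=4,g=None/thr=11/' h.py
python3 - <<'E'
from h import *
f=grab_frame("wrist")
for n,box,seed,z in (("loose",(270,135,375,240),(313,190),.022),("lid",(95,50,225,165),(160,108),.012)):
    c,s,a=rect(f,neutral(f,box),seed,z);print(n,np.round(c,4),np.round(s,4),round(a,3))
    if n=="loose": to(*c,.016,a)
E
```

```text
loose [0.5086 0.211 ] [0.0862 0.0561] 0.365
tcp [0.5091 0.2164 0.1697] toolx yaw -2.8 zaxis [ 0.  0. -1.] grip 1.0 t 2.65
shift cm [ 0.23 -0.49 15.37] turn z -0.023
lid [0.484  0.0302] [0.0581 0.0874] -0.651
```

Sizes match (86x56 mm). Next: go down and grip.

Call:
{"op": "play_rows", "data": {
  "series": [
    [0.2, -0.5, 0, 0, 0, -0.02, 0],
    [0, 0, 3, 0, 0, 0, 0],
    [0, 0, 3, 0, 0, 0, 0],
    [0, 0, 3, 0, 0, 0, 0],
    [0, 0, 3, 0, 0, 0, 0],
    [0, 0, 2, 0, 0, 0, 0],
    [0, 0, 1.3, 0, 0, 0, 0],
    [0, 0, 0, 0, 0, 0, 0]
  ]
}}

```text
t: 3.45
tool_pos: [0.5074, 0.2103, 0.0147]
orientation: [0.567, -3.086, 0.001]
force: [0.8, -0.3, 0.6]
grip_width: 1.003
finger_force: 0.0
```

Call:
{"op": "play_rows", "data": {
  "series": [
    [0, 0, 0, 0, 0, 0, 1],
    [0, 0, 0, 0, 0, 0, 1],
    [0, 0, 0, 0, 0, 0, 1],
    [0, 0, 0, 0, 0, 0, 1],
    [0, 0, 0, 0, 0, 0, 1],
    [0, 0, 0, 0, 0, 0, 1],
    [0, 0, 0, 0, 0, 0, 1],
    [0, 0, 0, 0, 0, 0, 1]
  ]
}}

```text
t: 4.25
tool_pos: [0.5092, 0.2111, 0.0171]
orientation: [-0.567, 3.089, 0.0]
force: [-0.8, -0.9, 6.2]
grip_width: 0.6
finger_force: 30.0
```

The opening of 0.6 is 56 mm, so the tray is held. Lift and carry.

Call:
{"op": "play_rows", "data": {
  "series": [
    [0, 0, -2, 0, 0, 0, 1],
    [0, 0, -3, 0, 0, 0, 1],
    [0, 0, -4, 0, 0, 0, 1],
    [0, 0, -4, 0, 0, 0, 1],
    [0, 0, -2, 0, 0, 0, 1],
    [0, 0, 0, 0, 0, 0.09, 1],
    [0, 0, 0, 0, 0, 0.09, 1],
    [0, 0, 0, 0, 0, 0.09, 1],
    [0, 0, 0, 0, 0, 0.09, 1]
  ]
}}

```text
t: 5.15
tool_pos: [0.5085, 0.2108, 0.1661]
orientation: [-0.001, -3.141, 0.0]
force: [-0.5, -0.1, -1.1]
grip_width: 0.597
finger_force: 30.0
```

Call:
{"op": "play_rows", "data": {
  "series": [
    [-0.3, -2, 0, 0, 0, 0, 1],
    [-0.8, -4.8, 0, 0, 0, 0, 1],
    [-0.8, -4.8, 0, 0, 0, 0, 1],
    [-0.8, -4.8, 0, 0, 0, 0, 1],
    [-0.8, -4.8, 0, 0, 0, 0, 1],
    [-0.8, -4.8, 0, 0, 0, 0, 1],
    [-0.8, -4.8, 0, 0, 0, 0, 1],
    [-0.8, -4.8, 0, 0, 0, 0, 1],
    [-0.8, -4.8, 0, 0, 0, 0, 1],
    [-0.8, -4.8, 0, 0, 0, 0, 1]
  ]
}}

```text
t: 6.15
tool_pos: [0.585, -0.2427, 0.166]
orientation: [0.005, -3.141, -0.001]
force: [0.4, 0.1, -0.3]
grip_width: 0.601
finger_force: 30.0
```

Call:
{"op": "play_rows", "data": {
  "series": [
    [0, -2.5, 0, 0, 0, 0, 1],
    [0, 0, 0, 0, 0, 0, 1]
  ]
}}

```text
t: 6.35
tool_pos: [0.5845, -0.2695, 0.1656]
orientation: [-0.001, -3.14, 0.001]
force: [1.0, -0.1, 0.1]
grip_width: 0.601
finger_force: 30.0
```

```bash
python3 - <<'E'
from h import *
to(.585,-.27,.04,0)
f=grab_frame("wrist");save(f,"w2.png")
for k,z in(("loose_tray_mid",.14),("bottom_tray_mid",.016)):
    for d in models.spot_in(f,k):print(k,d["position"],round(d["confidence"],2),np.round(ray(f,d["position"],z),4))
E
```

```text
tcp [ 0.5845 -0.2695  0.1656] toolx yaw 3.141 zaxis [-0.001 -0.    -1.   ] grip 0.601 t 6.35
shift cm [-0.06 -0.04 12.56] turn z -0.001
loose_tray_mid [317.3, 232.5] 0.9 [ 0.5808 -0.2701  0.14  ]
loose_tray_mid [150.9, 167.9] 0.37 [ 0.5369 -0.3755  0.14  ]
bottom_tray_mid [319.4, 161.9] 0.66 [ 0.5501 -0.2682  0.016 ]
```

View pics/w2.png

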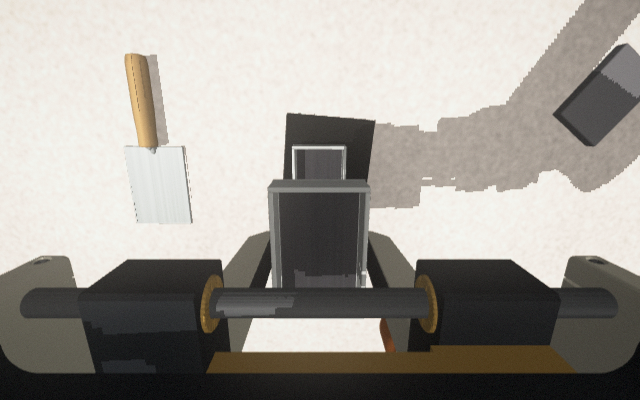

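The picture shows the held tray at (318,240), with the near end of the bottom tray behind it: rim corners about (292,146) and (346,146) on the black mat. I'll refine from that end.

```bash
python3 - <<'E'
from h import *
f=grab_frame("wrist");g=cv2.cvtColor(f["image"],cv2.COLOR_RGB2GRAY)
R=cv2.Rodrigues(np.array(f["rvec"],float))[0];print("cam",np.round(-R.T@np.array(f["tvec"]).ravel(),3))
print(g[138:186:2,312:326:6].T.tolist())
for row in (152,158,164,170,174):
    m=g[row,285:365].astype(int); b=np.where(m>90)[0]; b=b[b<72]; print(row,b+285)
print([ (u,int(np.argmax(g[138:156,u]>90))+138) for u in range(292,348,5)])
# top view bottom tray rim
t=grab_frame("top");
for uv in ((390,178),(412.5,178),(390,211),(412.5,211)):print(uv,np.round(ray(t,uv,.027),4))
for uv in ((292,146),(346,146),(319,146)):print(uv,np.round(ray(f,uv,.027),4))
for uv in ((269,181),(370,181)):print("held rim outer",uv,np.round(ray(f,uv,.1706),4))
E
```

```text
cam [ 0.509 -0.265  0.321]
[[59, 59, 57, 86, 208, 166, 84, 85, 85, 84, 83, 86, 82, 83, 82, 83, 84, 82, 80, 80, 83, 99, 92, 93], [59, 51, 50, 91, 206, 162, 85, 85, 83, 85, 86, 83, 83, 82, 85, 84, 81, 82, 84, 81, 82, 97, 91, 97], [57, 58, 46, 82, 202, 162, 84, 84, 87, 83, 84, 79, 79, 79, 82, 81, 80, 79, 80, 80, 80, 93, 92, 91]]
152 [287 288 289 290 291 301 302 303 304 309 337 338 339 340 341]
158 [287 288 289 290 291 304 307 337 338 339 340 341]
164 [287 288 289 290 291 292 337 338 339 340 341]
170 [288 289 290 291 292 337 338 339 340 341]
174 [288 289 290 291 292 337 338 339 340]
[(292, 144), (297, 144), (302, 144), (307, 145), (312, 145), (317, 145), (322, 145), (327, 145), (332, 145), (337, 145), (342, 138), (347, 138)]
(390, 178) [ 0.6163 -0.2412  0.027 ]
(412.5, 178) [ 0.6174 -0.2971  0.027 ]
(390, 211) [ 0.5336 -0.2412  0.027 ]
(412.5, 211) [ 0.5347 -0.2965  0.027 ]
(292, 146) [ 0.5333 -0.2915  0.027 ]
(346, 146) [ 0.533  -0.2368  0.027 ]
(319, 146) [ 0.5331 -0.2642  0.027 ]
held rim outer (269, 181) [ 0.5398 -0.2914  0.1706]
held rim outer (370, 181) [ 0.5396 -0.2375  0.1706]
```

Call:
{"op": "play_rows", "data": {
  "series": [
    [0.9, 0, 0, 0, 0, 0, 1],
    [0, 0, 2, 0, 0, 0, 1],
    [0, 0, 3, 0, 0, 0, 1],
    [0, 0, 3, 0, 0, 0, 1],
    [0, 0, 2, 0, 0, 0, 1],
    [0, 0, 0, 0, 0, 0, 1],
    [0, 0, 0, 0, 0, 0, 1]
  ]
}}

```text
t: 7.3
tool_pos: [0.5762, -0.2652, 0.0671]
orientation: [0.006, -3.141, -0.0]
force: [-0.5, -0.6, -0.8]
grip_width: 0.598
finger_force: 30.0
```

```bash
python3 - <<'E'
from h import *
to(.575,-.269,.044,0)
f=grab_frame("wrist");s=grab_frame("side")
a=f["image"][100:300,180:460,::-1];b=s["image"][210:310,250:390,::-1]
cv2.imwrite("pics/w3.png",np.hstack([cv2.resize(a,(400,286)),cv2.resize(b,(400,286))]))
E
```

```text
tcp [ 0.5762 -0.2652  0.0671] toolx yaw -3.138 zaxis [-0.  0. -1.] grip 0.598 t 7.3
shift cm [ 0.12 -0.38  2.31] turn z 0.004
```

View pics/w3.png

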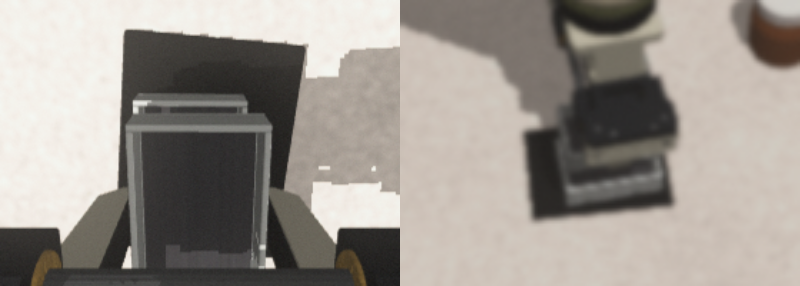

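The crop shows the held tray centred at column 198 and the bottom tray at about 190. That is roughly 4 mm to the left, which agrees with the computed shift of -0.38 cm.

Call:
{"op": "play_rows", "data": {
  "series": [
    [0.1, -0.4, 0, 0, 0, 0, 1],
    [0, 0, 1, 0, 0, 0, 1],
    [0, 0, 0.7, 0, 0, 0, 1],
    [0, 0, 0.2, 0, 0, 0, 1],
    [0, 0, 0, 0, 0, 0, 1],
    [0, 0, 0, 0, 0, 0, 1]
  ]
}}

```text
t: 8.0
tool_pos: [0.5754, -0.2697, 0.0475]
orientation: [0.005, -3.141, -0.0]
force: [0.9, -1.4, -0.2]
grip_width: 0.599
finger_force: 30.0
```

```bash
python3 - <<'E'
from h import *
to(.575,-.269,.044,0)
f=grab_frame("wrist");g=cv2.cvtColor(f["image"],cv2.COLOR_RGB2GRAY)
save(f,"w4.png",(240,120,400,260),4)
E
```

```text
tcp [ 0.5754 -0.2697  0.0475] toolx yaw -3.138 zaxis [-0.  0. -1.] grip 0.599 t 8.0
shift cm [0.04 0.07 0.35] turn z 0.003
```

View pics/w4.png

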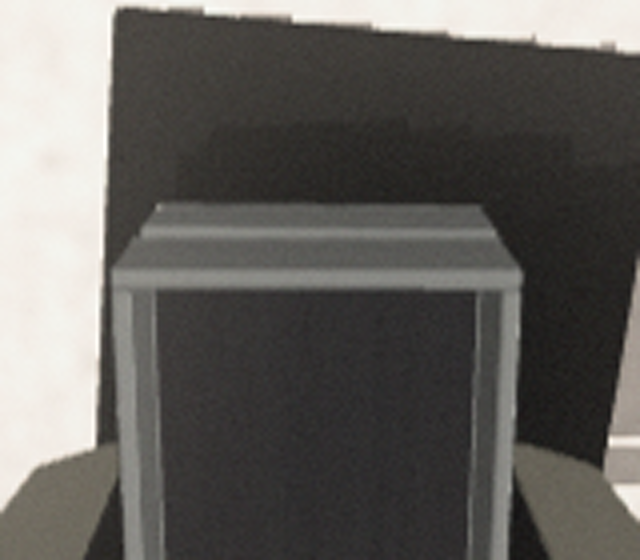

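The two trays line up in column (centres 319 and 319.5 in the crop) and their near faces are contiguous. Next: lower to contact.

Call:
{"op": "play_rows", "data": {
  "series": [
    [0.05, 0, 0.1, 0, 0, 0, 1],
    [0, 0, 0.1, 0, 0, 0, 1],
    [0, 0, 0.1, 0, 0, 0, 1],
    [0, 0, 0, 0, 0, 0, 1],
    [0, 0, 0, 0, 0, 0, 1]
  ]
}}

```text
t: 8.55
tool_pos: [0.5749, -0.2698, 0.0446]
orientation: [0.005, -3.142, 0.0]
force: [0.5, 0.3, 0.2]
grip_width: 0.599
finger_force: 30.0
```

Call:
{"op": "play_rows", "data": {
  "series": [
    [0, 0, 0.06, 0, 0, 0, 1],
    [0, 0, 0.06, 0, 0, 0, 1],
    [0, 0, 0, 0, 0, 0, 1],
    [0, 0, 0, 0, 0, 0, 1]
  ]
}}

```text
t: 8.95
tool_pos: [0.5751, -0.2699, 0.0442]
orientation: [-0.005, 3.141, -0.0]
force: [-2.7, 1.5, 5.3]
grip_width: 0.598
finger_force: 30.0
```

Contact at 5 N. Release, lift and go to the lid.

Call:
{"op": "play_rows", "data": {
  "series": [
    [0, 0, 0, 0, 0, 0, 0],
    [0, 0, 0, 0, 0, 0, 0],
    [0, 0, 0, 0, 0, 0, 0],
    [0, 0, 0, 0, 0, 0, 0],
    [0, 0, 0, 0, 0, 0, 0],
    [0, 0, 0, 0, 0, 0, 0],
    [0, 0, -2, 0, 0, 0, 0],
    [0, 0, -3, 0, 0, 0, 0],
    [0, 0, -4, 0, 0, 0, 0],
    [0, 0, -4, 0, 0, 0, 0]
  ]
}}

```text
t: 9.95
tool_pos: [0.5744, -0.2695, 0.1742]
orientation: [0.005, -3.14, -0.001]
force: [1.0, -0.3, 0.6]
grip_width: 1.001
finger_force: 0.0
```

Call:
{"op": "play_rows", "data": {
  "series": [
    [1.1, 3.7, 0, 0, 0, 0, 0],
    [1.1, 3.7, 0, 0, 0, 0, 0],
    [1.1, 3.7, 0, 0, 0, 0, 0],
    [1.1, 3.7, 0, 0, 0, 0, 0],
    [1.1, 3.7, 0, 0, 0, 0, 0],
    [1.1, 3.7, 0, 0, 0, 0, 0],
    [1.1, 3.7, 0, 0, 0, 0, 0],
    [1.1, 3.7, 0, 0, 0, 0, 0]
  ]
}}

```text
t: 10.75
tool_pos: [0.4854, 0.0273, 0.1736]
orientation: [-0.005, 3.141, 0.0]
force: [0.6, -0.1, -0.4]
grip_width: 1.001
finger_force: 0.0
```

Call:
{"op": "play_rows", "data": {
  "series": [
    [0, 0, 0, 0, 0, 0.13, 0],
    [0, 0, 0, 0, 0, 0.13, 0],
    [0, 0, 0, 0, 0, 0.13, 0],
    [0, 0, 0, 0, 0, 0.13, 0],
    [0, 0, 0, 0, 0, 0.13, 0],
    [0, 0, 0, 0, 0, 0, 0],
    [0, 0, 0, 0, 0, 0, 0]
  ]
}}

```text
t: 11.45
tool_pos: [0.486, 0.0259, 0.1735]
orientation: [0.993, 2.981, 0.0]
force: [-0.5, 0.5, -0.2]
grip_width: 1.0
finger_force: 0.0
```

```bash
python3 - <<'E'
from h import *
f=grab_frame("wrist")
d=models.spot_in(f,"lid_mid");print(d)
u,v=map(int,d[0]["position"])
c,s,a=rect(f,neutral(f,(u-60,v-65,u+60,v+55)),(u,v),.012);print(np.round(c,4),np.round(s,4),round(a,3))
to(*c,.0145,a)
t=grab_frame("top");save(t,"t5.png",(360,160,440,240),5)
E
```

```text
[{'position': [318.9, 185.8], 'confidence': 0.87}, {'position': [204.0, 363.0], 'confidence': 0.29}]
[0.4845 0.0264] [0.0586 0.0862] -0.647
tcp [0.486  0.0259 0.1735] toolx yaw 2.498 zaxis [ 0. -0. -1.] grip 1.002 t 11.55
shift cm [ 0.15 -0.04 15.9 ] turn z 0.003
```

View pics/t5.png

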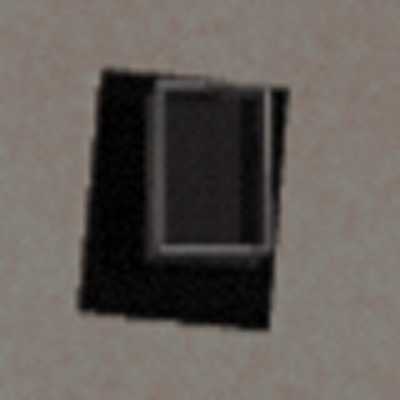

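The top crop shows the loose tray sitting square on the bottom one at (212,165). Next: grip the lid.

Call:
{"op": "play_rows", "data": {
  "series": [
    [0.2, 0, 2, 0, 0, 0, 0],
    [0, 0, 3, 0, 0, 0, 0],
    [0, 0, 3, 0, 0, 0, 0],
    [0, 0, 3, 0, 0, 0, 0],
    [0, 0, 3, 0, 0, 0, 0],
    [0, 0, 1.5, 0, 0, 0, 0],
    [0, 0, 0.4, 0, 0, 0, 0],
    [0, 0, 0, 0, 0, 0, 0]
  ]
}}

```text
t: 12.4
tool_pos: [0.484, 0.0271, 0.0141]
orientation: [-0.997, -2.978, 0.0]
force: [0.1, 0.6, 0.3]
grip_width: 0.998
finger_force: 0.0
```

Call:
{"op": "play_rows", "data": {
  "series": [
    [0, 0, 0, 0, 0, 0, 1],
    [0, 0, 0, 0, 0, 0, 1],
    [0, 0, 0, 0, 0, 0, 1],
    [0, 0, 0, 0, 0, 0, 1],
    [0, 0, 0, 0, 0, 0, 1],
    [0, 0, 0, 0, 0, 0, 1],
    [0, 0, 0, 0, 0, 0, 1],
    [0, 0, 0, 0, 0, 0, 1]
  ]
}}

```text
t: 13.2
tool_pos: [0.4847, 0.0272, 0.0148]
orientation: [0.998, 2.978, 0.0]
force: [-0.7, 0.6, 4.9]
grip_width: 0.599
finger_force: 30.0
```

Call:
{"op": "play_rows", "data": {
  "series": [
    [0, 0, -2, 0, 0, 0, 1],
    [0, 0, -4, 0, 0, 0, 1],
    [0, 0, -4, 0, 0, 0, 1],
    [0, 0, -2, 0, 0, 0, 1],
    [0, 0, 0, 0, 0, -0.13, 1],
    [0, 0, 0, 0, 0, -0.13, 1],
    [0, 0, 0, 0, 0, -0.13, 1],
    [0, 0, 0, 0, 0, -0.13, 1],
    [0, 0, 0, 0, 0, -0.13, 1],
    [0, 0, 0, 0, 0, 0, 1]
  ]
}}

```text
t: 14.2
tool_pos: [0.4839, 0.0271, 0.1339]
orientation: [0.008, -3.141, 0.0]
force: [0.7, 0.3, -1.1]
grip_width: 0.593
finger_force: 30.0
```

Call:
{"op": "play_rows", "data": {
  "series": [
    [-1.1, -3.7, 0, 0, 0, 0, 1],
    [-1.1, -3.7, 0, 0, 0, 0, 1],
    [-1.1, -3.7, 0, 0, 0, 0, 1],
    [-1.1, -3.7, 0, 0, 0, 0, 1],
    [-1.1, -3.7, 0, 0, 0, 0, 1],
    [-1.1, -3.7, 0, 0, 0, 0, 1],
    [-1.1, -3.7, 0, 0, 0, 0, 1],
    [-1.1, -3.7, 0, 0, 0, 0, 1],
    [0, 0, 2, 0, 0, 0, 1],
    [0, 0, 2, 0, 0, 0, 1]
  ]
}}

```text
t: 15.2
tool_pos: [0.5737, -0.2704, 0.0941]
orientation: [0.005, 3.141, -0.001]
force: [-0.1, 0.1, -1.1]
grip_width: 0.598
finger_force: 30.0
```

Call:
{"op": "play_rows", "data": {
  "series": [
    [0, 0, 1, 0, 0, 0, 1],
    [0, 0, 0, 0, 0, 0, 1],
    [0, 0, 0, 0, 0, 0, 1]
  ]
}}

```text
t: 15.5
tool_pos: [0.5734, -0.2684, 0.0848]
orientation: [0.004, -3.142, -0.0]
force: [-0.0, -0.6, -1.1]
grip_width: 0.602
finger_force: 30.0
```

```bash
python3 - <<'E'
from h import *
to(.5751,-.2699,.064,0)
E
```

```text
tcp [ 0.5734 -0.2684  0.0848] toolx yaw -3.139 zaxis [-0.  0. -1.] grip 0.602 t 15.5
shift cm [-0.17 -0.15  2.08] turn z 0.002
```

Call:
{"op": "play_rows", "data": {
  "series": [
    [-0.15, -0.1, 0, 0, 0, 0, 1],
    [0, 0, 1, 0, 0, 0, 1],
    [0, 0, 0.7, 0, 0, 0, 1],
    [0, 0, 0, 0, 0, 0, 1],
    [0, 0, 0, 0, 0, 0, 1]
  ]
}}

```text
t: 16.0
tool_pos: [0.5744, -0.2693, 0.0668]
orientation: [0.005, -3.141, -0.001]
force: [0.2, 0.1, -0.1]
grip_width: 0.599
finger_force: 30.0
```

```bash
python3 - <<'E'
from h import *
to(.5751,-.2699,.0638,0)
f=grab_frame("wrist")
save(f,"w6.png",(240,120,400,260),4)
E
```

```text
tcp [ 0.5744 -0.2693  0.0668] toolx yaw -3.138 zaxis [-0.001  0.001 -1.   ] grip 0.599 t 16.0
shift cm [-0.07 -0.06  0.3 ] turn z 0.003
```

View pics/w6.png

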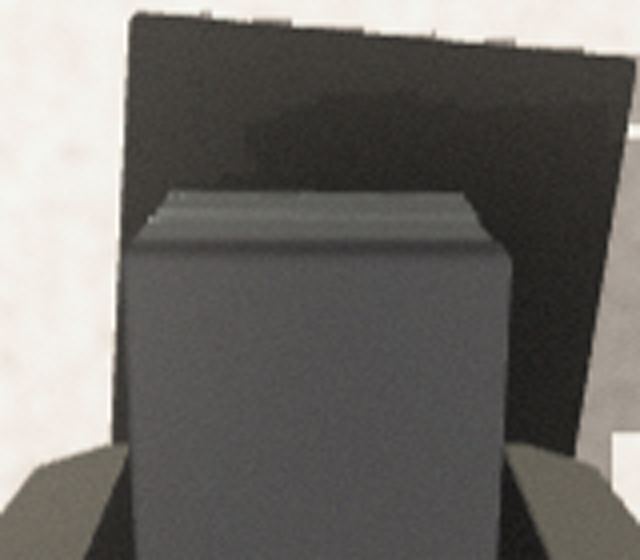

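The lid is centred at crop column 319 and the pile at 314, about 1 mm to the left. The lid also stands about 2 mm towards the near end. I'll correct both and lower.

Call:
{"op": "play_rows", "data": {
  "series": [
    [-0.2, -0.1, 0, 0, 0, 0, 1],
    [0, 0, 0.1, 0, 0, 0, 1],
    [0, 0, 0.1, 0, 0, 0, 1],
    [0, 0, 0.05, 0, 0, 0, 1],
    [0, 0, 0, 0, 0, 0, 1],
    [0, 0, 0, 0, 0, 0, 1]
  ]
}}

```text
t: 16.65
tool_pos: [0.5768, -0.2706, 0.0649]
orientation: [0.005, -3.141, -0.0]
force: [-0.2, -0.6, -1.3]
grip_width: 0.598
finger_force: 30.0
```

Call:
{"op": "play_rows", "data": {
  "series": [
    [0, 0, 0.05, 0, 0, 0, 1],
    [0, 0, 0.06, 0, 0, 0, 1],
    [0, 0, 0.05, 0, 0, 0, 1],
    [0, 0, 0, 0, 0, 0, 1],
    [0, 0, 0, 0, 0, 0, 1]
  ]
}}

```text
t: 17.15
tool_pos: [0.5769, -0.2706, 0.0638]
orientation: [-0.005, 3.141, -0.0]
force: [-3.5, 1.6, 4.4]
grip_width: 0.599
finger_force: 30.0
```

Contact. Release, lift, back away and check.

Call:
{"op": "play_rows", "data": {
  "series": [
    [0, 0, 0, 0, 0, 0, 0],
    [0, 0, 0, 0, 0, 0, 0],
    [0, 0, 0, 0, 0, 0, 0],
    [0, 0, 0, 0, 0, 0, 0],
    [0, 0, 0, 0, 0, 0, 0],
    [0, 0, 0, 0, 0, 0, 0],
    [0, 0, -2, 0, 0, 0, 0],
    [0, 0, -4, 0, 0, 0, 0],
    [0, 0, -4, 0, 0, 0, 0],
    [0, 0, -4, 0, 0, 0, 0]
  ]
}}

```text
t: 18.15
tool_pos: [0.5766, -0.2704, 0.2046]
orientation: [0.005, -3.141, -0.0]
force: [0.7, 0.0, 0.3]
grip_width: 0.999
finger_force: 0.0
```

Call:
{"op": "play_rows", "data": {
  "series": [
    [-1, 0, 0, 0, 0, 0, 0],
    [0, 0, 0, 0, 0, 0, 0],
    [0, 0, 0, 0, 0, 0, 0]
  ]
}}

```text
t: 18.45
tool_pos: [0.5861, -0.2701, 0.2015]
orientation: [0.005, -3.139, -0.002]
force: [-0.1, 1.0, 0.6]
grip_width: 1.002
finger_force: 0.0
```

```bash
python3 - <<'E'
from h import *
f=grab_frame("wrist");s=grab_frame("side")
a=f["image"][80:260,200:440,::-1];b=s["image"][220:310,260:380,::-1]
cv2.imwrite("pics/fin.png",np.hstack([cv2.resize(a,(400,300)),cv2.resize(b,(400,300))]))
E
```

```text
(no output)
```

View pics/fin.png

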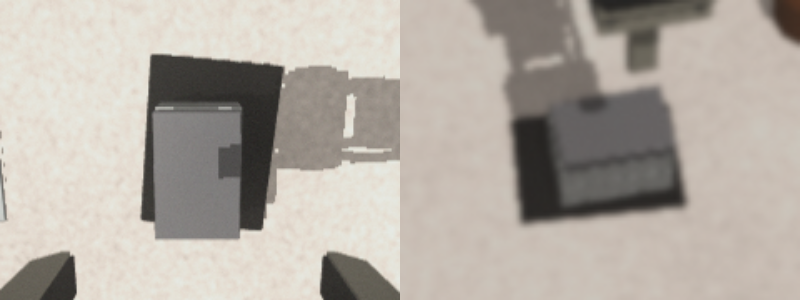

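The pile is square: the lid sits at (197,172) on the trays, with only a 1–2 mm sliver of rim showing, well inside the 8 mm limit.

```bash
python3 -c "
from cell import r
print(r.close_job())"
```

```text
the job is handed in; nothing more can be done
None
```

I stacked the loose tray and then the lid squarely on the bottom tray, with the lid about 2 mm off along its length, and handed the job in; the system gave no verdict.

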